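# Put the bottle roller into third gear

### The job

Shift the bottle roller into third gear: its lever stands in second, so push it with the fingertips forward into neutral, across to the right, then forward to the end of the third slot, and take the hand away. Push gently from outside without gripping the knob, do not run the lever into first or fourth gear on the way, and leave the things standing around it where they are.

Things in the scene. Friction and masses are not known exactly. Their poses are not given: they have to be found in the camera images.
- roller_mixer: White bottle roller, fixed to the bench: a box 160 mm deep (x), 200 wide (y), 83 high, with the lever in its middle; behind it (own x 80 to 216 mm) two rollers carry an amber bottle, up to 116 mm high. A switch and a lamp on the box are up to 90 mm high. Origin on the bench under the middle of the gear gate; own x = forward (away from the operator), own y = left, z up.
- gate_centre (a point): Middle of the H-shaped gate, on top of its aluminium plate (116 wide, 106 deep), 88 mm above the bench; axes as the roller's. Two slots along own x, 12 mm wide, 17 mm left and right of the middle, end 24 mm ahead of and behind it; a cross channel (neutral) 12 mm wide joins them. First gear = left forward, second = left back, third = right forward, fourth = right back.
- knob (a point): Middle of the lever's black knob, a barrel 32 mm in diameter, 21 mm down and 19 mm up along the lever from this point, red dot on top, on a steel rod of 8 mm diameter through the gate. z axis along the lever. The lever pivots 20 mm above the bench under the gate's middle; this point is 133 mm from the pivot, 143 to 153 mm above the bench.
- gear_side (a joint): Sideways tilt of the lever (rad): 0 upright, positive = right (own -y). About -0.26 in the left slots, +0.26 in the right ones (0.03 of play). It stays where it is left (friction; 1 to 2 N at the knob moves it).
- gear_fore (a joint): Fore-and-aft tilt of the lever (rad): 0 = neutral, positive = forward (own +x); +0.30 at the end of a forward slot, -0.30 of a rear slot. It crosses sideways only within about 0.03 of 0. Stays where it is left (friction; 1 to 2 N at the knob moves it). In the roller's frame, knob x = 133 mm x sin(fore), knob y = -133 mm x cos(fore) x sin(side).
- vial_a: Loose glass vial with a black cap, 23 mm in diameter, 59 mm high, standing at the left of the roller. Origin under its centre.
- vial_b: Loose glass vial with a black cap, 23 mm in diameter, 59 mm high, standing at the right of the roller. Origin under its centre.
- beaker_a: Loose beaker, 61 x 64 x 72 mm high, right of the roller. Origin under its centre.
- beaker_b: Loose beaker, 61 x 64 x 72 mm high, left of the roller. Origin under its centre.
- pen: Loose marker pen, white with a black cap, 136 mm long and 14 mm thick, lying in front of the roller. Origin under its centre.
- bulb: Loose blue pipette filler bulb, 68 x 56 x 56 mm, at the left. Origin under its centre.
- third_slot_end (a point): Where the rod stands at the end of the third slot, on the gate plate's top: 20 mm forward and 17 mm right of the gate's middle. Three red dots lie beyond it (one, two and four black dots beyond the other slots).
- second_slot_end (a point): Where the rod stands at the end of the second slot, on the gate plate's top: 20 mm back and 17 mm left of the gate's middle. Two black dots lie beyond it. The lever starts in this slot, part or all of the way in.

How it is judged:
On the way, in this order (a step that is already met when the one before it is completed fails the run):
1. the lever is out of second, in neutral on the left (value of joint gear_fore between -0.07 and 0.1 rad and value of joint gear_side below -0.1 rad), for 0.05 s.
2. the lever has crossed neutral to the right (value of joint gear_fore between -0.1 and 0.1 rad and value of joint gear_side above 0.18 rad), for 0.05 s.
At the end, for the whole second after the job is handed in: The lever rests in the third slot: tilted forward by more than 0.25 rad (the slot's end is at 0.30) and right by more than 0.18 rad (value of joint gear_fore above 0.25 rad and value of joint gear_side above 0.18 rad and velocity of joint gear_fore between -0.05 and 0.05 rad/s); the robot touches nothing.
It fails at once if the lever was run into first gear (more than half way) (value of joint gear_fore above 0.15 rad and value of joint gear_side below 0 rad).
It fails at once if the lever was run into fourth gear (more than half way) (value of joint gear_fore below -0.15 rad and value of joint gear_side above 0 rad).
It fails at once if the lever or the machine was gripped or forced (more than 30 N from the fingers) (contact force between the fingers and roller_mixer above 30 N).
It fails at once if a bystander was moved or lifted by more than 15 mm (distance of any of vial_a, vial_b, beaker_a, beaker_b, pen, bulb from where it was at the start of the episode above 0.015 m).
It also fails if it takes over 61 s, if anything falls off the work surface, if the arm or the gripper's body presses on something with over 40 N, if the wrist force passes 120 N, or if a joint passes its speed limit or range.

### The arm

A 7-joint arm with a two-finger parallel gripper is mounted at the origin on a cart in front of the work surface, level with it; the furniture and walls round the work are solid. World frame = base frame: x ahead of the robot, y to its left, z up, the work surface at z = 0. Lengths are in m, angles in rad, forces in N, time in s.
With the tool pointing down it reaches from about 0.4 to 0.925 m from the base axis. Payload 4.1 kg.
Tool frame: the origin (TCP) lies where the fingers leave the gripper's body, on its centre line; the fingertips stand 73 mm ahead of it and the grasp point (between the pads) lies 54 mm ahead of it (r.grasp_offset is the distance from the TCP to the grasp point, in m); z points along the fingers, y is the line along which they close (so a half turn about z gives the same grasp; the last joint's range is limited). The gripper opens to 85 mm and grips with 20 to 120 N. Pads are 22 mm wide; open, the fingers measure 114 mm over their backs; the gripper's body (76 mm by 85 mm) begins 54 mm behind the grasp point. The pads swing forward as they close: fully open they stand 13 mm farther back than shut.
Start: joints at [1.173, 0.398, 0.045, 1.537, -0.019, 1.207, -0.051], TCP at [0.191, -0.621, 0.304] pointing down, gripper open.
Joint ranges: [-2.82, 2.82], [-0.49, 2.23], [-1.37, 1.46], [0, 2.46], [-1.36, 4.5], [0.23, 2], [-2.94, 2.94]. Speed limits (rad/s): [2.57, 2.57, 3.14, 3.14, 3.14, 3.14, 3.14].

### API

Orientations are given as a 3x3 rotation matrix whose columns are the frame's x, y, z axes.
In Python, from rig import r, vision gives the robot as it stands.
- The arm moves only by the tool send_rows, never from a script. Its argument "targets" is one flat list of numbers, 4 for each row, row after row: the shift along the tool's x, y, z in cm, then the turn about the tool's z in degrees. A call has 1 to 20 rows; each row shifts and turns the commanded pose from where the row before left it, along the tool's axes as they then stand; what a row does not reach is not made up. A row lasts 1/8 s, in which the tool goes at most 62.5 mm and 10.7 degrees, less where a joint would pass 70% of its speed; a pose out of reach is approached as far as the arm can. A call with a gripper value outside its range is refused whole. "fingers" is the finger opening in cm, from 0 to 8.54, set as the call begins (left out, the last holds). The fingers move at their own pace and stop on an object; "squeeze" is the grip in N (left out, the last holds). Time passes only in rows, so rows that do not move let the fingers close. It gives the time, the measured TCP pose, the force, the opening and the grip force at its end, in the units of the state.
- r.sense(): the state, without advancing time (a new reading comes with each control period).
- vision.camera(name): name is "side" or "top"; returns a dict with "frame" (480x640x3 uint8, red, green, blue), "range_z" (480x640 float32, m along the optical axis (not along the pixel's ray), 0 where there is no reading), "fx", "fy", "cx", "cy" (pixels), "world_to_cam" (4x4, takes a point from world to camera coordinates). Camera axes: x right, y down, z forward; pixel columns grow to the right and rows downward; lengths in m; the calibration is good to about 2 mm. A picture is of the moment at which its call begins.
- r.sign_off(): hands the job in; it is judged then, once.
The state is a dict: "clock": time; "joint_pos": joint angles; "dq": joint speeds; "tau": joint torques, N m; "eef_pos": TCP position; "tcp_rot": TCP orientation; "wrist_force": force on the tool from outside, world axes, zero at the start; "moment": the same for the moment, N m; "opening": finger opening in m; "finger_force": force on a finger pad.
Only numpy, scipy, OpenCV 4.12 (cv2) and the standard library are available. Lean on these libraries where they do the work, as an engineer would, in place of code of your own. Each camera call takes 0.05 s, during which the arm holds its last target. There are 200 camera calls.

## Working session

There is one attempt and no reset: what is moved stays moved. The work goes in short steps, Python scripts to look and compute and a tool call to move; the robot and the scene stay as the last step left them, time stands still between calls to the robot, and variables do not carry over. Pictures are saved under pics/ and viewed, at most 10 in all, crops included, and the job is handed in when it is done.

Besides the shell and the picture viewer there is one more tool, called after "Emit:" as name(argument=value, ...) on one line, values as JSON. send_rows: Moves the arm, as the interface text tells. Its arguments: {"type":"object","properties":{"targets":{"type":"array","items":{"type":"number"}},"fingers":{"type":"number"},"squeeze":{"type":"number"}},"required":["targets"]}

```bash
mkdir -p pics; ls; python3 - <<'E'
from rig import r, vision
import cv2, numpy as np
s=r.sense(); print({k:np.round(v,3).tolist() for k,v in s.items()})
for n in("top","side"):
    c=vision.camera(n); cv2.imwrite(f"pics/{n}0.png",c["frame"][:,:,::-1]); np.savez(f"{n}0.npz",**c)
    print(n,c["fx"],c["fy"],c["cx"],c["cy"],np.round(c["world_to_cam"],3).tolist())
E
```

```text
pics
{'clock': 0.0, 'joint_pos': [1.173, 0.399, 0.045, 1.538, -0.019, 1.207, -0.051], 'dq': [-0.001, -0.0, -0.001, -0.001, 0.002, -0.001, -0.001], 'tau': [0.0, -47.512, 1.365, -25.422, 0.012, 0.009, -0.0], 'eef_pos': [0.191, -0.621, 0.303], 'tcp_rot': [[0.956, 0.294, -0.001], [0.294, -0.956, 0.002], [-0.0, -0.002, -1.0]], 'wrist_force': [-0.136, 0.049, 0.246], 'moment': [0.042, 0.012, -0.012], 'finger_force': 0.0, 'opening': 0.085}
top 438.7016894409049 438.7016894409049 316.46868092497886 237.11048656807668 [[0.025, -1.0, -0.012, 0.135], [-0.996, -0.023, -0.085, 0.593], [0.085, 0.014, -0.996, 1.1], [0.0, 0.0, 0.0, 1.0]]
side 579.2593057093701 579.2593057093701 316.1095053629815 236.7169819317624 [[-0.997, -0.083, -0.006, 0.602], [-0.043, 0.567, -0.822, 0.026], [0.072, -0.819, -0.569, 1.486], [0.0, 0.0, 0.0, 1.0]]
```

View pics/top0.png

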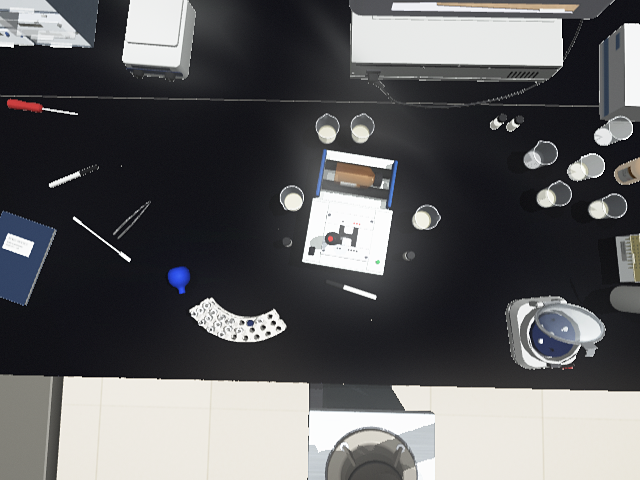

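View pics/side0.png

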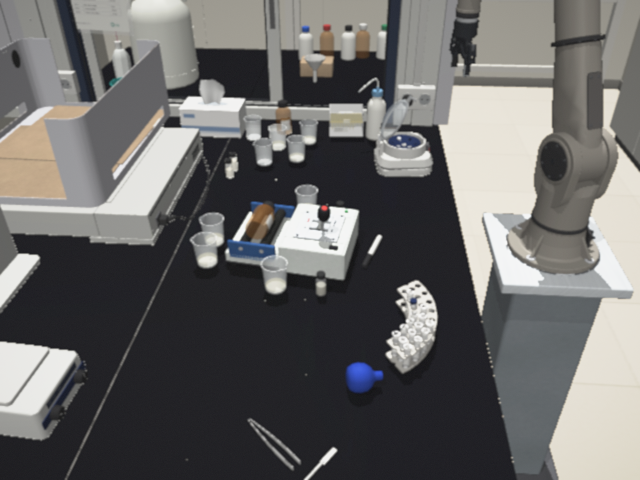

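The top view shows the box's top face, corners about (310,197), (392,209), (384,274), (303,262). The H-gate is near (347,236) and the knob with its red dot near (331,239), which is left and back. The side view shows the knob at (324,213).

```bash
cat > h.py <<'E'
import numpy as np, cv2
def load(n): return dict(np.load(n+".npz"))
def ray(c,u,v):
    W=c["world_to_cam"];R=W[:3,:3];o=-R.T@W[:3,3]
    d=R.T@np.array([(u-c["cx"])/c["fx"],(v-c["cy"])/c["fy"],1.]);return o,d/np.linalg.norm(d)
def plane(c,u,v,z):
    o,d=ray(c,u,v);return o+d*(z-o[2])/d[2]
def tri(a,ua,b,ub):
    o1,d1=ray(a,*ua);o2,d2=ray(b,*ub)
    t=np.linalg.lstsq(np.c_[d1,-d2],o2-o1,rcond=None)[0]
    p,q=o1+t[0]*d1,o2+t[1]*d2;return (p+q)/2,np.linalg.norm(p-q)
def red(c,box):
    x0,y0,x1,y1=box;f=c["frame"][y0:y1,x0:x1].astype(int)
    m=(f[...,0]>120)&(f[...,1]<90)&(f[...,2]<90)
    n,l,st,ce=cv2.connectedComponentsWithStats(m.astype(np.uint8))
    return [(st[i,4],ce[i]+[x0,y0]) for i in range(1,n)]
E
python3 - <<'E'
from h import *
t,s=load("top0"),load("side0")
rt,rs=red(t,(290,190,400,285)),red(s,(280,190,370,285)); print(rt,rs)
bt=max(rt,key=lambda a:a[0])[1];bs=max(rs,key=lambda a:a[0])[1]
print("dot",tri(t,bt,s,bs))
# box top by depth: world z of each pixel
W=t["world_to_cam"];v,u=np.mgrid[:480,:640];Z=t["range_z"]
P=np.stack([(u-t["cx"])/t["fx"]*Z,(v-t["cy"])/t["fy"]*Z,Z],-1)-W[:3,3]
P=P@W[:3,:3]
g=t["frame"].min(-1)
reg=(u>285)&(u<410)&(v>185)&(v<290)
m=reg&(g>120)&(P[...,2]>.065)&(P[...,2]<.1)
m=cv2.morphologyEx(m.astype(np.uint8),cv2.MORPH_OPEN,np.ones((5,5)))
cs=max(cv2.findContours(m,0,2)[0],key=cv2.contourArea)
pts=np.array([plane(t,*p[0],.083)[:2] for p in cs.astype(float)])
rc=cv2.minAreaRect((pts*1000).astype(np.float32));print("box",rc, "z",np.median(P[...,2][m>0]))
# dark H within plate
dk=reg&(g<70)
n,l,st,ce=cv2.connectedComponentsWithStats(dk.astype(np.uint8))
for i in range(1,n):
    if 4<st[i,4]<600: print(st[i],ce[i],plane(t,*ce[i],.088).round(4))
k=P[231:247,322:340,2];print(k.max(),np.round(np.median(P[234:243,326:336].reshape(-1,3),0),4))
a=cv2.resize(t["frame"][185:285,290:405,::-1],None,fx=4.5,fy=4.5,interpolation=2)
b=cv2.resize(s["frame"][190:290,260:375,::-1],None,fx=4.5,fy=4.5,interpolation=2)
cv2.imwrite("pics/crop.png",cv2.resize(np.hstack([a,b]),None,fx=.77,fy=.77))
E
```

```text
[] [(np.int32(20), array([324.05, 207.7 ]))]Traceback (most recent call last):
  File "<stdin>", line 4, in <module>
ValueError: max() iterable argument is empty
```

```bash
sed -i 's/m=(f\[...,0\]>120).*/m=(f[...,0]>90)\&(f[...,0]>1.6*f[...,1])\&(f[...,0]>1.6*f[...,2])/' h.py
cat > m.py <<'E'
from h import *
t,s=load("top0"),load("side0")
rt,rs=red(t,(290,190,400,285)),red(s,(280,190,370,285)); print(rt,rs)
bt=max(rt,key=lambda a:a[0])[1];bs=max(rs,key=lambda a:a[0])[1]
print("dot",tri(t,bt,s,bs))
W=t["world_to_cam"];v,u=np.mgrid[:480,:640];Z=t["range_z"]
P=np.stack([(u-t["cx"])/t["fx"]*Z,(v-t["cy"])/t["fy"]*Z,Z],-1)-W[:3,3]
P=P@W[:3,:3]
g=t["frame"].min(-1)
reg=(u>285)&(u<410)&(v>185)&(v<290)
m=reg&(g>120)&(P[...,2]>.065)&(P[...,2]<.1)
m=cv2.morphologyEx(m.astype(np.uint8),cv2.MORPH_OPEN,np.ones((5,5)))
cs=max(cv2.findContours(m,0,2)[0],key=cv2.contourArea)
pts=np.array([plane(t,*p[0],.083)[:2] for p in cs.astype(float)])
rc=cv2.minAreaRect((pts*1000).astype(np.float32));print("box",rc, "z",np.median(P[...,2][m>0]))
print((cv2.boxPoints(rc)).round(1).tolist())
dk=reg&(g<70)
n,l,st,ce=cv2.connectedComponentsWithStats(dk.astype(np.uint8))
for i in range(1,n):
    if 2<st[i,4]<600: print(st[i],ce[i].round(1),plane(t,*ce[i],.088).round(4))
k=P[231:247,322:340,2];print(k.max(),np.round(np.median(P[234:243,326:336].reshape(-1,3),0),4))
a=cv2.resize(t["frame"][185:285,290:405,::-1],None,fx=3.4,fy=3.4,interpolation=2)
b=cv2.resize(s["frame"][190:290,260:375,::-1],None,fx=3.4,fy=3.4,interpolation=2)
cv2.imwrite("pics/crop.png",np.hstack([a,b]))
E
python3 m.py
```

```text
[(np.int32(1), array([359., 224.])), (np.int32(24), array([330.04166667, 238.33333333]))] [(np.int32(36), array([324.02777778, 207.52777778]))]
dot (array([0.57525622, 0.11692601, 0.16437439]), np.float64(0.00025413163591991053))
box ((588.479248046875, 74.19633483886719), (199.0103302001953, 159.2424774169922), 81.92376708984375) z 0.08559228908610261
[[495.70001220703125, -13.100000381469727], [653.2999877929688, -35.5], [681.2999877929688, 161.5], [523.5999755859375, 183.89999389648438]]
[368 187   3   2   4] [369.  187.2] [0.7093 0.0232 0.088 ]
[372 188   4   1   4] [373.5 188. ] [0.7077 0.0122 0.088 ]
[310 200   2   3   3] [310.3 201. ] [0.6721 0.1657 0.088 ]
[289 241   2   3   3] [289.7 242. ] [0.5705 0.2133 0.088 ]
[309 247   5   8  14] [310.  251.1] [0.5497 0.1634 0.088 ]
0.17097283224523013 [0.5759 0.1159 0.1656]
```

View pics/crop.png

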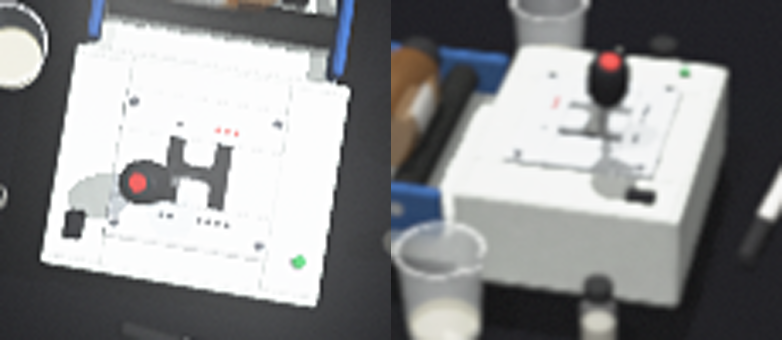

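Crop: the box top is a clean 199 × 159 mm rectangle at z = 0.085. The red dot on the knob is at crop (137,183), the lever is in the left slot part of the way back, and the H is centred near crop (197,172). The machine's origin is about (0.5885, 0.0742) with yaw −8.1°. The knob gives fore ≈ −0.13 and side ≈ −0.27, which fits the stated ranges. First move: lift, turn the tool onto the machine's axes and close the fingers.

Emit:
send_rows(targets=[0, 0, -2, 8.4, 0, 0, -3, 8.4, 0, 0, -3, 8.4, 0, 0, -3, 0, 2, 0, 0, 0, 4, 0, 0, 0, 4, 0, 0, 0, 4, 0, 0, 0, 4, 0, 0, 0, 4, 0, 0, 0, 2, 0, 0, 0, 0, 0, 0, 0], fingers=0, squeeze=20)

```text
clock: 1.6
eef_pos: [0.4323, -0.6534, 0.4104]
tcp_rot: [[0.991, -0.136, -0.001], [-0.136, -0.991, 0.004], [-0.001, -0.004, -1.0]]
wrist_force: [-0.3, -0.6, 0.7]
opening: 0.0001
finger_force: 0.0
```

```bash
cat > w.py <<'E'
from rig import r
import numpy as np
s=r.sense();O=np.array([.5885,.0742,0]);a=np.radians(-8.1);R=np.array([[np.cos(a),np.sin(a),0],[np.sin(a),-np.cos(a),0],[0,0,-1]])
p=s["eef_pos"]; print("t",s["clock"],"own fwd/right mm",((p-O)@R*1000).round(1)[:2],"tip z",round(p[2]*1000-73,1),"op",round(s["opening"],4))
T=np.array(s["tcp_rot"]);print("yaw err deg",np.degrees(np.arctan2(T[1,0],T[0,0])).round(2)+8.1,"F own",(np.array(s["wrist_force"])@R).round(1))
E
python3 w.py; python3 -c "
from h import *
t=load('top0')
W=t['world_to_cam'];v,u=np.mgrid[:480,:640];Z=t['range_z']
P=(np.stack([(u-t['cx'])/t['fx']*Z,(v-t['cy'])/t['fy']*Z,Z],-1)-W[:3,3])@W[:3,:3]
m=(P[...,0]>.3)&(P[...,0]<.65)&(abs(P[...,1])<.75)&(Z>0)
print('max height on path',P[...,2][m].max())
for q in [(348,235.6),(357,224)]: print(plane(t,*q,.088))"
```

```text
t 1.6 own fwd/right mm [-52.2 742.4] tip z 337.4 op 0.0001
yaw err deg 0.2699999999999996 F own [-0.2  0.7 -0.7]
max height on path 0.23682645247641007
[0.58941397 0.07228448 0.088     ]
[0.6182018 0.0509727 0.088    ]
```

The H middle and the red dots land where the geometry says, within 2 mm. Now go across to behind the knob.

Emit:
send_rows(targets=[0, -2, 0, 0, 0, -4, 0, 0, 0, -4.5, 0, 0, 0, -4.5, 0, 0, 0, -4.5, 0, 0, 0, -4.5, 0, 0, 0, -4.5, 0, 0, 0, -4.5, 0, 0, 0, -4.5, 0, 0, 0, -4.5, 0, 0, 0, -4.5, 0, 0, 0, -4.5, 0, 0, 0, -4.5, 0, 0, 0, -4.5, 0, 0, 0, -4.5, 0, 0, 0, -4.5, 0, 0, -0.5, -4.5, 0, 0, -0.5, -4, 0, 0, 0, -0.7, 0, 0, 0, 0, 0, 0])

```text
clock: 4.1
eef_pos: [0.5286, 0.1198, 0.4134]
tcp_rot: [[0.99, -0.141, -0.001], [-0.141, -0.99, -0.001], [-0.0, 0.001, -1.0]]
wrist_force: [0.0, 0.4, -1.5]
opening: 0.0
finger_force: 0.0
```

```bash
python3 w.py
```

```text
t 4.1 own fwd/right mm [-65.7 -36.7] tip z 340.4 op 0.0
yaw err deg -0.009999999999999787 F own [-0.  -0.4  1.5]
```

Emit:
send_rows(targets=[0, 0, 2, 0, 0, 0, 4, 0, 0, 0, 4, 0, 0, 0, 4, 0, 0, 0, 3, 0, 0, 0, 2, 0, 0, 0, 1, 0, 0, 0, 0.5, 0, 0, 0, 0, 0, 0, 0, 0, 0])

```text
clock: 5.35
eef_pos: [0.5295, 0.1207, 0.2097]
tcp_rot: [[0.99, -0.141, 0.002], [-0.141, -0.99, 0.0], [0.002, -0.0, -1.0]]
wrist_force: [0.1, -0.7, -0.3]
opening: -0.0
finger_force: 0.0
```

```bash
cat w.py > look.py; cat >> look.py <<'E'
import sys,cv2
from rig import vision
from h import *
n=sys.argv[1];o=[]
for k,(x0,y0,x1,y1) in (("top",(290,185,405,285)),("side",(260,160,375,260))):
    c=vision.camera(k);b=(x0,y0,x1,y1)
    rr=red(c,(x0+10,y0+10,x1-10,y1-10));rr=[q for q in rr if q[0]>6];print(k,[(int(q[0]),q[1].round(1).tolist()) for q in rr])
    o.append((c,max(rr,key=lambda a:a[0])[1] if rr else None))
    cv2.imwrite(f"pics/{n}_{k}.png",cv2.resize(c["frame"][y0:y1,x0:x1,::-1],None,fx=3.4,fy=3.4,interpolation=2))
cv2.imwrite(f"pics/{n}.png",np.hstack([cv2.imread(f"pics/{n}_{k}.png") for k in("top","side")]))
def ang(p): 
    q=(p-O)@R-[0,0,-.020]; print("dot own",(q*1000).round(1),"fore",np.arcsin(q[0]/np.linalg.norm(q)).round(3),"side",np.arctan2(q[1],-q[2]).round(3))
if o[0][1] is not None and o[1][1] is not None:
    p,e=tri(o[0][0],o[0][1],o[1][0],o[1][1]);print("tri err",e);ang(p)
elif o[1][1] is not None: print("side only, z .166"); ang(plane(o[1][0],*o[1][1],.166))
E
python3 look.py a
```

```text
t 5.35 own fwd/right mm [-65.  -37.8] tip z 136.7 op -0.0
yaw err deg 0.019999999999999574 F own [0.2 0.7 0.3]
top []
side [(36, [324.0, 207.5])]
side only, z .166
dot own [ -19.7  -42.9 -146. ] fore -0.129 side -0.286
```

View pics/a.png

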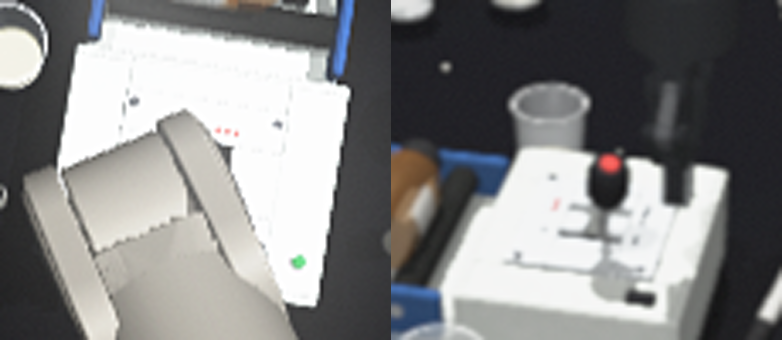

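The top view is blocked by the arm. The side view shows the shut fingers at crop (677,190), behind the knob (607,180) and at barrel height. The side camera can follow the red dot. Push forward gently.

Emit:
send_rows(targets=[0.5, 0.2, 0, 0, 0.5, 0, 0, 0, 0.5, 0, 0, 0, 0.4, 0, 0, 0, 0.3, 0, 0, 0, 0.3, 0, 0, 0, 0.2, 0, 0, 0, 0.2, 0, 0, 0, 0, 0, 0, 0])

```text
clock: 6.58
eef_pos: [0.5575, 0.1148, 0.2089]
tcp_rot: [[0.99, -0.14, 0.0], [-0.14, -0.99, 0.0], [0.0, -0.0, -1.0]]
wrist_force: [-0.8, -0.0, 0.8]
opening: -0.0001
finger_force: 0.6
```

```bash
cat w.py > look.py; cat >> look.py <<'E'
import sys
from rig import vision
from h import *
c=vision.camera("side");rr=[q for q in red(c,(265,160,365,255)) if q[0]>8]
u=max(rr,key=lambda a:a[0]);o,d=ray(c,*u[1])
piv=O+[0,0,.02];b=(o-piv)@d;tt=-b-np.sqrt(b*b-((o-piv)@(o-piv)-.1515**2))
q=(o+tt*d-piv)@R
print("px",u[0],u[1].round(1),"dot own",(q*1000).round(1),"FORE",np.arcsin(q[0]/.1515).round(3),"SIDE",np.arctan2(q[1],-q[2]).round(3))
if len(sys.argv)>1: cv2.imwrite(f"pics/{sys.argv[1]}.png",cv2.resize(c["frame"][140:290,240:400,::-1],None,fx=3.7,fy=3.7,interpolation=2))
E
python3 look.py
```

```text
t 6.575 own fwd/right mm [-36.4 -35.8] tip z 135.9 op -0.0001
yaw err deg 0.02999999999999936 F own [-0.8  0.2 -0.8]
px 37 [320.9 207. ] dot own [ -12.   -41.1 -145.3] FORE -0.079 SIDE -0.276
```

Emit:
send_rows(targets=[0.2, 0, 0, 0, 0.2, 0, 0, 0, 0.2, 0, 0, 0, 0.2, 0, 0, 0, 0.1, 0, 0, 0, 0.1, 0, 0, 0, 0, 0, 0, 0])

```text
clock: 7.5
eef_pos: [0.5674, 0.1132, 0.2089]
tcp_rot: [[0.99, -0.141, 0.0], [-0.141, -0.99, -0.0], [0.0, 0.0, -1.0]]
wrist_force: [-1.5, -0.2, 1.0]
opening: -0.0002
finger_force: 0.6
```

```bash
python3 look.py b
```

```text
t 7.5 own fwd/right mm [-26.4 -35.6] tip z 135.9 op -0.0002
yaw err deg 0.019999999999999574 F own [-1.5  0.4 -1. ]
px 33 [316.1 206.4] dot own [  -0.7  -41.7 -145.7] FORE -0.004 SIDE -0.279
```

View pics/b.png

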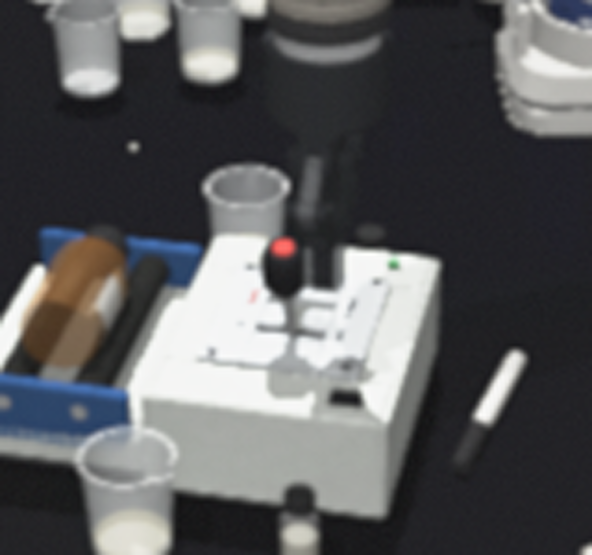

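The lever is now in neutral on the left (dot at crop (284,246), fore ≈ 0). Back off, go round to the left of the knob and come alongside at fwd 0.

Emit:
send_rows(targets=[-0.5, 0, 0, 0, -1, 0, 0, 0, -1, -1, 0, 0, 0, -2, 0.3, 0, 0, -1.5, 0.4, 0, 0, -0.8, 0, 0, 1, 0, 0, 0, 2, 0, 0, 0, 1.5, 0, 0, 0, 0.7, 0, 0, 0, 0, 0, 0, 0])

```text
clock: 8.93
eef_pos: [0.6018, 0.1615, 0.2017]
tcp_rot: [[0.99, -0.141, -0.0], [-0.141, -0.99, -0.0], [-0.0, 0.0, -1.0]]
wrist_force: [-0.8, -0.3, -0.1]
opening: 0.0001
finger_force: 0.0
```

```bash
python3 look.py
```

```text
t 8.925 own fwd/right mm [  0.8 -88.3] tip z 128.7 op 0.0001
yaw err deg -0.030000000000001137 F own [-0.8  0.4  0.1]Traceback (most recent call last):
  File "look.py", line 10, in <module>
    u=max(rr,key=lambda a:a[0]);o,d=ray(c,*u[1])
ValueError: max() iterable argument is empty
```

The fingers now hide the dot, so I'll go by force and position. Push right in small rows.

Emit:
send_rows(targets=[0, 0.4, 0, 0, 0, 0.5, 0, 0, 0, 0.4, 0, 0, 0, 0.3, 0, 0, 0, 0.3, 0, 0, 0, 0.3, 0, 0, 0, 0.3, 0, 0, 0, 0, 0, 0])

```text
clock: 9.98
eef_pos: [0.5981, 0.1376, 0.2023]
tcp_rot: [[0.99, -0.14, 0.001], [-0.14, -0.99, 0.001], [0.001, -0.001, -1.0]]
wrist_force: [0.5, 1.4, 1.0]
opening: 0.0
finger_force: 0.9
```

```bash
python3 w.py
```

```text
t 9.975 own fwd/right mm [  0.6 -64.1] tip z 129.3 op 0.0
yaw err deg 0.02999999999999936 F own [ 0.3 -1.5 -1. ]
```

Emit:
send_rows(targets=[0, 0.3, 0, 0, 0, 0.3, 0, 0, 0, 0.3, 0, 0, 0, 0.3, 0, 0, 0, 0.3, 0, 0, 0, 0.3, 0, 0, 0, 0.2, 0, 0, 0, 0, 0, 0])

```text
clock: 10.98
eef_pos: [0.595, 0.1168, 0.2017]
tcp_rot: [[0.99, -0.141, -0.0], [-0.141, -0.99, -0.001], [-0.0, 0.001, -1.0]]
wrist_force: [-0.4, 1.3, -0.5]
opening: 0.0
finger_force: 0.3
```

```bash
python3 w.py
```

```text
t 10.975 own fwd/right mm [  0.5 -43.1] tip z 128.7 op 0.0
yaw err deg 0.0 F own [-0.6 -1.2  0.5]
```

Force stays at about 1.3 N, so the lever is crossing. Continue.

Emit:
send_rows(targets=[0, 0.3, 0, 0, 0, 0.3, 0, 0, 0, 0.3, 0, 0, 0, 0.3, 0, 0, 0, 0.3, 0, 0, 0, 0.3, 0, 0, 0, 0.3, 0, 0, 0, 0.3, 0, 0, 0, 0.3, 0, 0, 0, 0.3, 0, 0, 0, 0.2, 0, 0, 0, 0, 0, 0])

```text
clock: 12.48
eef_pos: [0.5903, 0.0851, 0.2014]
tcp_rot: [[0.99, -0.141, -0.001], [-0.141, -0.99, -0.001], [-0.001, 0.001, -1.0]]
wrist_force: [0.1, -0.1, -1.1]
opening: 0.0002
finger_force: 0.2
```

```bash
python3 w.py
```

```text
t 12.475 own fwd/right mm [  0.2 -11. ] tip z 128.4 op 0.0002
yaw err deg 0.0 F own [0.1 0.1 1.1]
```

Emit:
send_rows(targets=[0, 0.2, 0, 0, 0, 0.2, 0, 0, 0, 0.2, 0, 0, 0, 0.1, 0, 0, 0, 0.1, 0, 0, 0, 0, 0, 0])

```text
clock: 13.22
eef_pos: [0.5894, 0.0776, 0.2019]
tcp_rot: [[0.99, -0.141, -0.0], [-0.141, -0.99, -0.0], [-0.0, 0.0, -1.0]]
wrist_force: [-0.2, 1.4, -0.7]
opening: 0.0004
finger_force: 0.5
```

```bash
python3 look.py c
```

```text
t 13.225 own fwd/right mm [ 0.4 -3.5] tip z 128.9 op 0.0004
yaw err deg 0.019999999999999574 F own [-0.3 -1.3  0.7]Traceback (most recent call last):
  File "look.py", line 10, in <module>
    u=max(rr,key=lambda a:a[0]);o,d=ray(c,*u[1])
ValueError: max() iterable argument is empty
```

Emit:
send_rows(targets=[0, 0.1, 0, 0, 0, 0.1, 0, 0, 0, 0.1, 0, 0, 0, 0, 0, 0])

```text
clock: 13.78
eef_pos: [0.5891, 0.0746, 0.2019]
tcp_rot: [[0.99, -0.141, -0.0], [-0.141, -0.99, -0.0], [0.0, 0.0, -1.0]]
wrist_force: [0.4, 1.3, 0.4]
opening: 0.0004
finger_force: 0.5
```

```bash
python3 w.py
```

```text
t 13.775 own fwd/right mm [ 0.5 -0.5] tip z 128.9 op 0.0004
yaw err deg 0.009999999999999787 F own [ 0.2 -1.4 -0.4]
```

Nominally at side ≈ 0.26. Retreat left, then back, and check.

Emit:
send_rows(targets=[0, -0.5, 0, 0, 0, -1, 0, 0, 0, -1, 0, 0, -1.5, 0, 0, 0, -2, 0, 0, 0, -2, 0, 0, 0, -0.5, 0, 0, 0, 0, 0, 0, 0])

```text
clock: 14.78
eef_pos: [0.5331, 0.1079, 0.2021]
tcp_rot: [[0.99, -0.14, 0.001], [-0.14, -0.99, -0.0], [0.001, 0.0, -1.0]]
wrist_force: [0.3, -0.8, -0.0]
opening: -0.0001
finger_force: 0.0
```

```bash
python3 look.py c
```

```text
t 14.775 own fwd/right mm [-59.6 -25.5] tip z 129.1 op -0.0001
yaw err deg 0.02999999999999936 F own [0.4 0.8 0. ]
px 17 [323.1 189.6] dot own [  -0.8   34.4 -147.5] FORE -0.005 SIDE 0.229
```

View pics/c.png

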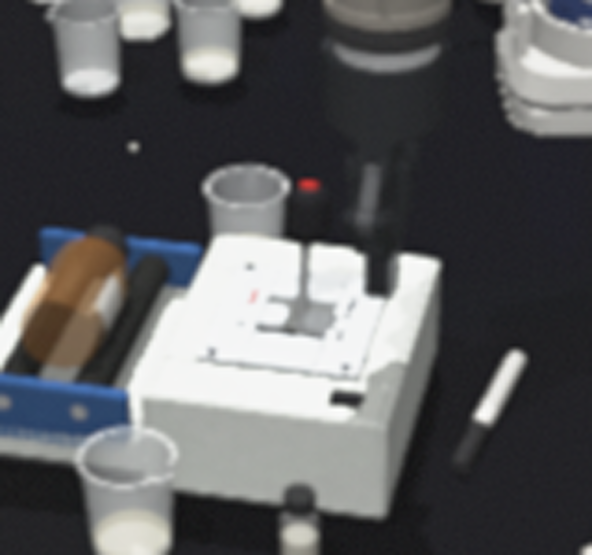

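Dot at crop (309,185): fore ≈ 0, side ≈ +0.23 to 0.245, which is the centre of the right slot. Next go behind the knob, slightly lower, and push forward.

Emit:
send_rows(targets=[0, 1, 0, 0, 0, 2, 0.3, 0, 0, 2, 0.4, 0, 0, 0.7, 0, 0, 0.5, 0, 0, 0, 1, 0, 0, 0, 0.8, 0, 0, 0, 0.5, 0, 0, 0, 0.3, 0, 0, 0, 0.3, 0, 0, 0, 0.2, 0, 0, 0, 0.2, 0, 0, 0, 0, 0, 0, 0])

```text
clock: 16.45
eef_pos: [0.5628, 0.0462, 0.1949]
tcp_rot: [[0.99, -0.14, -0.0], [-0.14, -0.99, -0.0], [-0.0, 0.0, -1.0]]
wrist_force: [-1.1, 0.7, 0.1]
opening: 0.0004
finger_force: 0.6
```

```bash
python3 look.py
```

```text
t 16.45 own fwd/right mm [-21.5  31.3] tip z 121.9 op 0.0004
yaw err deg 0.02999999999999936 F own [-1.2 -0.5 -0.1]
px 9 [320. 189.] dot own [   7.5   36.9 -146.7] FORE 0.049 SIDE 0.246
```

Entering the third slot at about 1.2 N. Keep pushing.

Emit:
send_rows(targets=[0.2, 0, 0, 0, 0.3, 0, 0, 0, 0.3, 0, 0, 0, 0.3, 0, 0, 0, 0.3, 0, 0, 0, 0.3, 0, 0, 0, 0.2, 0, 0, 0, 0.1, 0, 0, 0, 0, 0, 0, 0])

```text
clock: 17.62
eef_pos: [0.5826, 0.0434, 0.1947]
tcp_rot: [[0.99, -0.14, -0.0], [-0.14, -0.99, -0.0], [-0.0, 0.0, -1.0]]
wrist_force: [-1.3, 0.2, -1.0]
opening: 0.0
finger_force: 0.5
```

```bash
python3 w.py
```

```text
t 17.625 own fwd/right mm [-1.5 31.3] tip z 121.7 op 0.0
yaw err deg 0.019999999999999574 F own [-1.4  0.   1. ]
```

Emit:
send_rows(targets=[0.1, 0, 0, 0, 0.2, 0, 0, 0, 0.2, 0, 0, 0, 0.1, 0, 0, 0, 0.1, 0, 0, 0, 0, 0, 0, 0])

```text
clock: 18.38
eef_pos: [0.5897, 0.0424, 0.1949]
tcp_rot: [[0.99, -0.141, 0.0], [-0.141, -0.99, -0.0], [0.0, 0.0, -1.0]]
wrist_force: [-2.0, 0.6, -0.9]
opening: -0.0001
finger_force: 0.6
```

```bash
sed -i 's/if q\[0\]>8/if q[0]>3/' look.py; python3 look.py
```

```text
t 18.375 own fwd/right mm [ 5.6 31.3] tip z 121.9 op -0.0001
yaw err deg 0.019999999999999574 F own [-2.  -0.3  0.9]
px 11 [307.7 189.9] dot own [  36.9   31.9 -143.4] FORE 0.246 SIDE 0.219
```

Emit:
send_rows(targets=[0.1, 0, 0, 0, 0.1, 0, 0, 0, 0.1, 0, 0, 0, 0, 0, 0, 0])

```text
clock: 18.92
eef_pos: [0.5927, 0.042, 0.1949]
tcp_rot: [[0.99, -0.141, 0.0], [-0.141, -0.99, -0.0], [0.0, 0.0, -1.0]]
wrist_force: [-0.6, 1.5, 0.2]
opening: -0.0003
finger_force: 0.6
```

```bash
python3 look.py
```

```text
t 18.925 own fwd/right mm [ 8.7 31.3] tip z 121.9 op -0.0003
yaw err deg 0.019999999999999574 F own [-0.8 -1.4 -0.2]
px 10 [306.3 190.2] dot own [  40.2   30.9 -142.7] FORE 0.269 SIDE 0.213
```

Emit:
send_rows(targets=[0.1, 0, 0, 0, 0.1, 0, 0, 0, 0.1, 0, 0, 0, 0, 0, 0, 0])

```text
clock: 19.48
eef_pos: [0.5946, 0.0418, 0.1946]
tcp_rot: [[0.99, -0.14, -0.002], [-0.14, -0.99, -0.0], [-0.002, 0.0, -1.0]]
wrist_force: [-4.5, 1.5, 0.3]
opening: 0.0003
finger_force: 2.5
```

```bash
python3 look.py
```

```text
t 19.475 own fwd/right mm [10.6 31.2] tip z 121.6 op 0.0003
yaw err deg 0.03999999999999915 F own [-4.7 -0.9 -0.3]
px 8 [305.5 190.5] dot own [  41.9   29.3 -142.6] FORE 0.28 SIDE 0.203
```

Force rose to 4.7 N and the motion stopped: the slot's end is reached. Take the hand away.

Emit:
send_rows(targets=[-0.5, 0, 0, 0, -1.5, 0, 0, 0, -3, 0, 0, 0, -3, 0, 0, 0, -2, 0, -2, 0, -1, 0, -4, 0, 0, 0, -5, 0, 0, 4, -4, 0, 0, 5, 0, 0, 0, 5, 0, 0, 0, 5, 0, 0, 0, 5, 0, 0, 0, 4, 0, 0, 0, 2, 0, 0, 0, 0, 0, 0])

```text
clock: 21.4
eef_pos: [0.4436, -0.2414, 0.3451]
tcp_rot: [[0.99, -0.144, 0.001], [-0.144, -0.99, -0.001], [0.001, 0.001, -1.0]]
wrist_force: [0.2, 0.1, -0.8]
opening: -0.0
finger_force: 0.0
```

```bash
cat >> look.py <<'E'
t=vision.camera("top");a=t["frame"][110:310,250:470,::-1];rt=red(t,(290,190,400,285));print(rt)
bt=max(rt,key=lambda a:a[0])[1];p,e=tri(t,bt,c,u[1]);q=(p-piv)@R;print("tri",e,(q*1000).round(1),"FORE",np.arcsin(q[0]/np.linalg.norm(q)),"SIDE",np.arctan2(q[1],-q[2]))
cv2.imwrite("pics/end.png",cv2.resize(a,None,fx=2.9,fy=2.9,interpolation=2))
E
python3 look.py
```

```text
t 21.4 own fwd/right mm [-98.9 332.8] tip z 272.1 op -0.0
yaw err deg -0.17999999999999972 F own [ 0.2 -0.2  0.8]
px 8 [305.5 190.5] dot own [  41.9   29.3 -142.6] FORE 0.28 SIDE 0.203
[(np.int32(23), array([367.08695652, 216.2173913 ]))]
tri 0.0016654978909871297 [  44.    34.3 -139.6] FORE 0.2968670996406131 SIDE 0.2411744888612178
```

View pics/end.png

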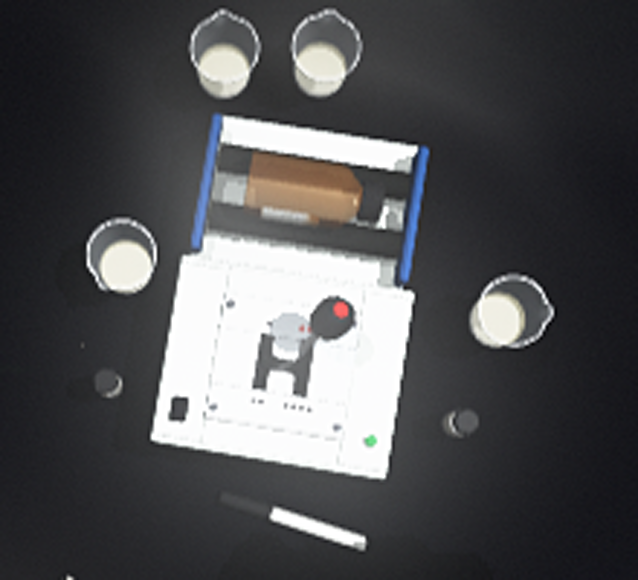

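The knob, at (332,317) in the picture, is right and forward: fore ≈ 0.297, side ≈ 0.24. Nothing else has moved, so I'm handing in.

```bash
python3 -c "
from rig import r; print(r.sign_off())"
```

```text
the job is handed in; nothing more can be done
None
```

The lever is in third gear, measured at fore ≈ 0.30 and side ≈ 0.24 rad; the hand is clear, the things around it look unmoved, and the job was handed in at about 21 s (the sign-off call returned no verdict).

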